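# Open the waste caddy by its lever for the lemon, then ease the lid shut

## Task

Tip the old lemon into the food-waste caddy: with a fingertip press the lever on the caddy's front all the way down, so that the linked lid swings up and the lemon rolls off the side chute into the bin, and keep it down until the lemon has dropped in. Then let the lever come up slowly under the fingertip, so that the lid is eased down shut and never falls, and take the hand away. Work by the lever alone: do not touch the lid or the lemon, grasp nothing, and leave the things standing around where they are.

Things in the scene. Friction and masses are not known exactly. Their poses are not given: they have to be found in the camera images.
- caddy: food-waste caddy fixed to the worktop: square grey bin 150x150 mm, 150 mm high, with a steel lid. Origin at the centre of its underside; x points to its back, y to its left (the chute's side), z up. The lever stands out from the middle of its front (-x); the lid is hinged along its right rim (-y). It is turned up to 0.5 rad about z from start to start.
- chute (a point): middle of the floor of the steel chute on the caddy's left side, 127 mm from its centre: 105 mm wide, on two legs, sloping at 25 degrees down into the bin; floor 102 mm high at the bin, 152 mm at the outer end, whose end wall reaches 180 mm.
- caddy_lever (a joint): angle of the lever in rad: 0 = up, at rest (raised 0.2 rad above level), 0.45 = fully down at its stop. Its pin lies along the caddy's y, at x = -85 mm, z = 75 mm in the caddy's frame. Pressing at the pad takes about 4 to 9 N downwards; the weight of the lid brings it back up against the fingertip.
- lever_pad (a point): middle of the lever's ribbed upper face, the point to press; moves with the lever, z is its normal. The steel pad is 62 mm wide (caddy's y), 50 mm deep, between two fixed guard rails 66 mm apart whose tops are 88 mm high; a hood 118 mm high covers its root from 29 mm behind this point. The point lies 158 mm in front of the caddy's centre, 94 mm above the worktop at rest, 60 mm when fully down.
- caddy_lid: the steel lid, 154x158 mm, hinged along the caddy's right rim at 152 mm height; origin on the hinge, z upright while shut. Its left edge swings up, 0.9 rad when wide open: linked inside, it turns 2 rad per rad of the lever. A flap on its left edge hangs down 44 mm and holds the lemon on the chute. No spring or latch: it falls shut at once if the lever is let go. Not to be touched.
- lemon: old lemon, 78 mm long, 56 mm thick, lying across the chute against the lid's flap; origin at its underside as it lies at the start (it turns as it rolls). Rolls into the bin by itself, in about a second, once the lid is more than half open; inside it lies below 85 mm. Not to be touched.
- ramekin: small green ramekin, 67 mm across, 40 mm high, left of the lever in front of the chute; origin at the middle of its underside; stays where it is
- shaker: salt shaker with a grey cap, 44 mm across, 90 mm high, right of the lever beside the caddy's front corner; origin at the middle of its underside; stays where it is
- brush: long dish brush, 270 mm, lying near the front edge to the right; origin at the middle of its underside; stays where it is

How it is judged:
By the outcome, as a careful person would: the job done as asked, in the order asked, and still so for the second after the job is handed in, with the robot touching nothing.
It also fails if it takes over 38 s, if anything falls off the work surface, if the arm or the gripper's body presses on something with over 40 N, if the wrist force passes 120 N, or if a joint passes its speed limit or range.

## Robot

A 7-joint arm with a two-finger parallel gripper is mounted at the origin on a cart in front of the work surface, level with it; the furniture and walls round the work are solid. World frame = base frame: x ahead of the robot, y to its left, z up, the work surface at z = 0. Lengths are in m, angles in rad, forces in N, time in s.
With the tool pointing down it reaches from about 0.4 to 0.875 m from the base axis. Payload 19.3 kg.
Tool frame: the origin (TCP) lies on the mounting face of the last link; the fingertips stand 173 mm ahead of it and the grasp point (between the pads) lies 155 mm ahead of it; z points along the fingers, y is the line along which they close (so a half turn about z gives the same grasp; the last joint's range is limited). The gripper opens to 85 mm and grips with 20 to 120 N. Pads are 22 mm wide; open, the fingers measure 114 mm over their backs; the gripper's body (76 mm by 85 mm) begins 54 mm behind the grasp point. The pads swing forward as they close: fully open they stand 13 mm farther back than shut.
Start: joints at [1.233, 0.521, -0.036, 1.599, 0.021, 1.021, -0.113], TCP at [0.165, -0.603, 0.405] pointing down, gripper open.
Joint ranges: [-2.91, 2.91], [-0.3, 2.13], [-1.5, 1.42], [0.17, 2.43], [-1.26, 4.41], [0.16, 1.93], [-2.52, 2.52]. Speed limits (rad/s): [1.89, 1.89, 2.39, 2.39, 3.01, 3.01, 3.01].

## Interface

Orientations are given as [roll, pitch, yaw] about the fixed x, y, z axes, in that order (R = Rz(yaw) Ry(pitch) Rx(roll)).
In Python, from workcell import bot, vision gives the robot as it stands.
- The arm moves only by the shell command python3 -m creep 'ROWS' [FORCE]. ROWS is JSON, a list that holds one entry, the list of rows, each a list of 7 numbers: the opening, from -1 (shut) to 1 (fully open), then the shift along the tool's x, y, z in cm, then the turn, a rotation vector about the tool's x, y, z in rad. In form: [[[grip, tx, ty, tz, rx, ry, rz], ...]]. A call has 1 to 12 rows; each row shifts and turns the commanded pose from where the row before left it, along the tool's axes as they then stand; what a row does not reach is not made up. A row lasts 1/8 s, in which the tool goes at most 62.5 mm and 10.7 degrees, less where a joint would pass 70% of its speed; a pose out of reach is approached as far as the arm can. A call with a gripper value outside its range is refused whole. The fingers move at their own pace and stop on an object; FORCE is the grip in N (left out, the last holds). Time passes only in rows, so rows that do not move let the fingers close. It gives the time, the measured TCP pose, the force, the opening and the grip force at its end, in the units of the state.
- bot.observe(): the state, without advancing time (a new reading comes with each control period).
- vision.grab_frame(name): name is "side" or "top"; returns a dict with "image" (480x640x3 uint8, blue, green, red), "depth" (480x640 float32, m along the optical axis (not along the pixel's ray), 0 where there is no reading), "fovy" (degrees; the focal length in pixels is half the picture's height over the tangent of half this angle, whatever the lens; pixels are square), "cx", "cy" (the principal point, pixels), "cam_to_world" (4x4, takes a point from camera to world coordinates). Camera axes: x right, y down, z forward; pixel columns grow to the right and rows downward; lengths in m; the calibration is good to about 2 mm. A picture is of the moment at which its call begins.
- bot.job_done(): hands the job in; it is judged then, once.
The state is a dict: "clock": time; "qpos": joint angles; "qd": joint speeds; "joint_efforts": joint torques, N m; "position": TCP position; "tool_rot": TCP orientation; "force": force on the tool from outside, world axes, zero at the start; "moment": the same for the moment, N m; "grip_width": finger opening in m; "finger_force": force on a finger pad.
Only numpy, scipy, OpenCV 4.12 (cv2) and the standard library are available. Lean on these libraries where they do the work, as an engineer would, in place of code of your own. Each camera call takes 0.05 s, during which the arm holds its last target. There are 200 camera calls.

## Working session

There is one attempt and no reset: what is moved stays moved. The work goes in short steps, Python scripts to look and compute and a shell command to move; the robot and the scene stay as the last step left them, time stands still between calls to the robot, and variables do not carry over. Pictures are saved under pics/ and viewed, at most 10 in all, crops included, and the job is handed in when it is done.

```bash
mkdir -p pics; cat > h.py <<'E'
import numpy as np,cv2
from workcell import bot,vision
def grab(n,f):
    d=vision.grab_frame(n); cv2.imwrite('pics/%s.png'%f,d['image']); np.savez('pics/%s.npz'%f,**d); return d
def pt(d,u,v,r=1):
    f=240/np.tan(np.radians(float(d['fovy']))/2)
    w=d['depth'][v-r:v+r+1,u-r:u+r+1]; z=np.median(w[w>0]) if (w>0).any() else np.nan
    p=np.array([(u-d['cx'])*z/f,(v-d['cy'])*z/f,z,1]); return (d['cam_to_world']@p)[:3]
def cloud(d):
    f=240/np.tan(np.radians(float(d['fovy']))/2); v,u=np.mgrid[:480,:640]; z=d['depth']
    P=np.stack([(u-d['cx'])*z/f,(v-d['cy'])*z/f,z,np.ones_like(z)],-1); return (P@d['cam_to_world'].T)[...,:3]
E
python3 - <<'E'
from h import *
for n in('top','side'):
    d=grab(n,n+'0'); print(n,d['fovy'],d['cx'],d['cy'],np.round(d['cam_to_world'],3).tolist())
print(bot.observe())
E
```

```text
top 47.48007445787044 323.9793291994266 242.93370254826334 [[0.018, -0.983, 0.182, 0.339], [-1.0, -0.016, 0.016, 0.129], [-0.013, -0.182, -0.983, 1.288], [0.0, 0.0, 0.0, 1.0]]
side 54.58271104541326 315.7233916988882 238.78226485464722 [[0.999, 0.03, -0.022, 0.582], [0.036, -0.584, 0.811, -0.737], [0.011, -0.811, -0.584, 0.725], [0.0, 0.0, 0.0, 1.0]]
{'clock': 0.1, 'qpos': array([ 1.23280543,  0.52195339, -0.03634611,  1.59994034,  0.02121815,
        1.02109579, -0.11282853]), 'qd': array([-0.00059295, -0.00105533, -0.00115227, -0.0023641 ,  0.00061962,
       -0.00079987,  0.00150955]), 'joint_efforts': array([ 3.10665593e-03, -9.28502512e+01,  1.98423408e+00, -3.70533299e+01,
        1.81485701e-02,  5.43477800e-03, -3.88726150e-06]), 'position': array([ 0.16532995, -0.60260972,  0.40418744]), 'tool_rot': array([-3.14058428e+00,  7.65016271e-05,  2.67776924e-01]), 'force': array([ 0.35045913, -0.19081407,  0.12826994]), 'moment': array([-0.02215468,  0.01953043,  0.01701804]), 'finger_force': 0.0, 'grip_width': 0.08535706865609859}
```

View pics/top0.png

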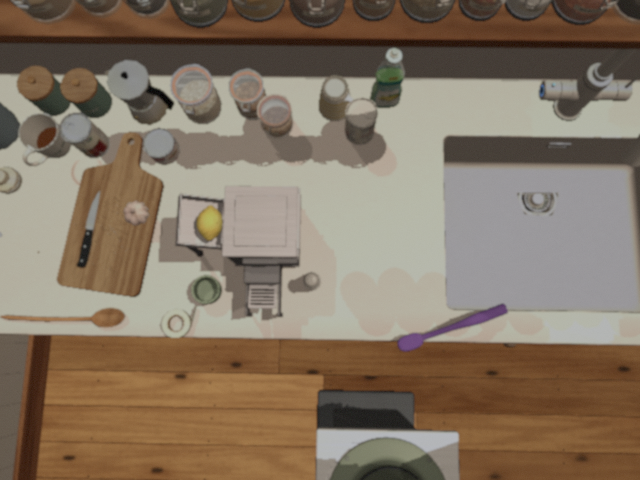

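View pics/side0.png

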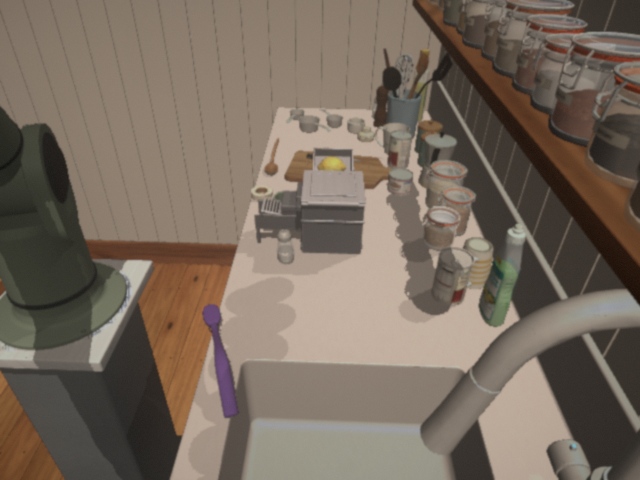

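The top view shows the caddy at about (262,222), the lemon at (209,222), the lever pad at (263,297), the ramekin at (205,290) and the shaker at (311,281). The side view agrees with this.

```bash
python3 - <<'E'
from h import *
for n in('top','side'):
    d=dict(np.load('pics/%s0.npz'%n)); C=cloud(d)
    c=d['image']
    if n=='top': u0,v0,w,h,s=170,170,160,150,4
    else: u0,v0,w,h,s=240,140,140,130,4
    P=C
    cc=cv2.resize(c[v0:v0+h,u0:u0+w],None,fx=s,fy=s,interpolation=cv2.INTER_CUBIC)
    cv2.imwrite('pics/%s_crop.png'%n,cc)
d=dict(np.load('pics/top0.npz')); C=cloud(d)
X=C[170:320,170:330].reshape(-1,3)
def rect(m,t):
    q=X[m]; r=cv2.minAreaRect((q[:,:2]*1000).astype(np.float32)); print(t,len(q),r, np.median(q[:,2]))
# lid top
m=(X[:,2]>.145)&(X[:,2]<.165)&(X[:,1]<.29); rect(m,'lid')
m=(X[:,2]>.10)&(X[:,2]<.125); rect(m,'hood')
for u,v in[(226,190),(298,190),(298,255),(226,255),(262,222),(263,290),(263,297),(263,303),(252,297),(274,297),(262,275),(205,290),(311,281),(209,222),(330,300)]: print(u,v,np.round(pt(d,u,v),3))
E
```

```text
lid 3007 ((588.8682861328125, 245.45506286621094), (168.23855590820312, 89.37449645996094), 0.4020392894744873) 0.1582495381784066
hood 1003 ((529.4166870117188, 339.1895751953125), (265.1991882324219, 149.47372436523438), 55.39216613769531) 0.11599891692585174
226 190 [0.66  0.36  0.158]
298 190 [0.664 0.206 0.153]
298 255 [0.523 0.203 0.147]
226 255 [0.519 0.354 0.156]
262 222 [0.591 0.28  0.158]
263 290 [0.453 0.281 0.088]
263 297 [0.437 0.28  0.093]
263 303 [0.424 0.279 0.095]
252 297 [0.437 0.305 0.091]
274 297 [0.438 0.256 0.091]
262 275 [0.483 0.281 0.118]
205 290 [0.459 0.429 0.003]
311 281 [0.475 0.176 0.087]
209 222 [0.585 0.389 0.177]
330 300 [ 0.441  0.134 -0.001]
```

View pics/top_crop.png

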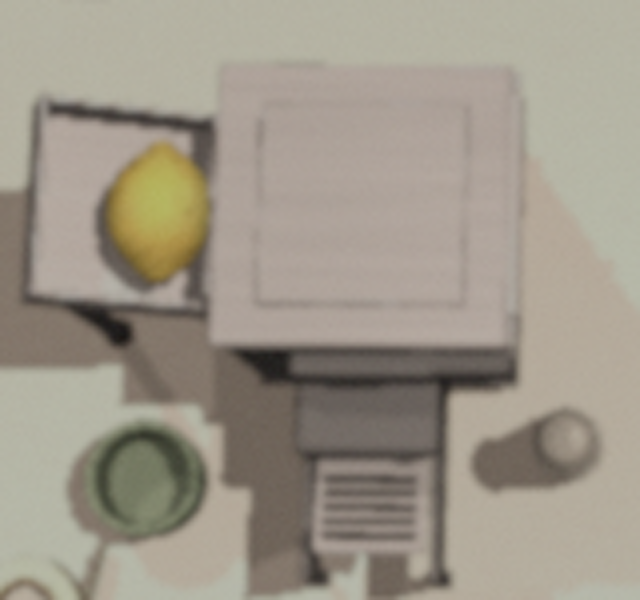

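View pics/side_crop.png

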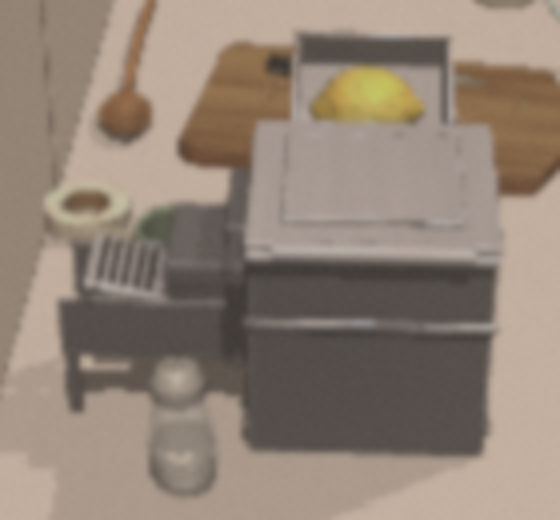

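Pad centre is about (0.436, 0.280, 0.092) and the yaw about 0.02 rad, taken from the pad, the hood and the lid edges. All of these match the given sizes. I'll shut the gripper and swing over at height.

```bash
python3 -m creep '[[[-1,5.1,-2.1,0,0,0,0],[-1,5.1,-2.1,0,0,0,0],[-1,5.1,-2.1,0,0,0,0],[-1,5.1,-2.1,0,0,0,0],[-1,5.1,-2.1,0,0,0,0],[-1,5.1,-2.1,0,0,0,0],[-1,0,0,0,0,0,0.125],[-1,0,0,0,0,0,0.125],[-1,0.5,-5.5,0,0,0,0],[-1,0.5,-5.5,0,0,0,0],[-1,0.5,-5.5,0,0,0,0],[-1,0.5,-5.5,0,0,0,0]]]'
```

```text
clock: 1.6
position: [0.443, -0.1782, 0.4046]
tool_rot: [-3.142, 0.0, 0.018]
force: [1.5, 0.8, -0.2]
grip_width: 0.0002
finger_force: 0.0
```

```bash
python3 -m creep '[[[-1,0,-5.5,0,0,0,0],[-1,0,-5.5,0,0,0,0],[-1,0,-5.5,0,0,0,0],[-1,0,-5.5,0,0,0,0],[-1,0,-5.5,0,0,0,0],[-1,0,-5.5,0,0,0,0],[-1,0,-5.5,0,0,0,0],[-1,0,-5.5,0,0,0,0],[-1,0,0,0,0,0,0],[-1,0,0,0,0,0,0]]]'
```

```text
clock: 2.85
position: [0.4353, 0.2596, 0.4044]
tool_rot: [3.141, 0.001, 0.018]
force: [-0.1, -0.0, -0.4]
grip_width: -0.0002
finger_force: 0.0
```

```bash
python3 -m creep '[[[-1,-0.1,-2.0,0,0,0,0],[-1,0,0,4,0,0,0],[-1,0,0,4,0,0,0],[-1,0,0,2.8,0,0,0],[-1,0,0,0,0,0,0],[-1,0,0,0,0,0,0]]]'; python3 - <<'E'
from h import *
a=grab('side','side1')['image'][140:270,240:380]; grab('top','top1'); 
b=cv2.imread('pics/top1.png')[210:340,190:330]
cv2.imwrite('pics/c1.png',np.hstack([cv2.resize(i,(400,371),interpolation=cv2.INTER_CUBIC) for i in(a,b)]))
E
```

```text
clock: 3.6
position: [0.4344, 0.2802, 0.2978]
tool_rot: [-3.141, -0.001, 0.017]
force: [0.4, 0.3, 0.8]
grip_width: -0.0004
finger_force: 0.0
```

View pics/c1.png

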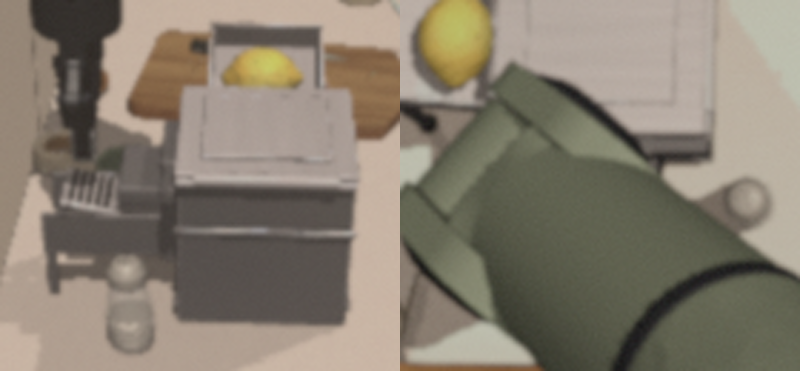

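Side crop: the fingertip end is at about (82,155) and the pad centre at about (92,188). I'll compare these with where the calibration projects those points.

```bash
python3 - <<'E'
from h import *
d=dict(np.load('pics/side1.npz')); f=240/np.tan(np.radians(float(d['fovy']))/2); s=400/140
def proj(p):
    q=np.linalg.inv(d['cam_to_world'])@np.r_[p,1]; return ((f*q[0]/q[2]+d['cx'])-240)*s,((f*q[1]/q[2]+d['cy'])-140)*s
print('tip',proj([.4344,.2802,.125]),'pad',proj([.434,.280,.094]),proj([.440,.280,.094]))
C=cloud(d)
for u in(264,266,268,270): print([tuple(np.round(C[v,u],3)) for v in(185,190,193)])
for (u,v) in[(62,205),(118,210),(68,170),(122,174),(92,188)]: print(u,v,np.round(pt(d,int(240+u/s),int(140+v/s),0),3))
E
```

```text
tip (np.float64(83.51034405817018), np.float64(156.67085871793753)) pad (np.float64(84.66853308495875), np.float64(186.611237020066)) (np.float64(91.3143619683558), np.float64(186.79937928706107))
[(np.float64(0.424), np.float64(0.274), np.float64(0.156)), (np.float64(0.423), np.float64(0.272), np.float64(0.143)), (np.float64(0.391), np.float64(0.472), np.float64(0.018))]
[(np.float64(0.43), np.float64(0.268), np.float64(0.16)), (np.float64(0.429), np.float64(0.267), np.float64(0.146)), (np.float64(0.428), np.float64(0.267), np.float64(0.138))]
[(np.float64(0.435), np.float64(0.265), np.float64(0.162)), (np.float64(0.434), np.float64(0.267), np.float64(0.147)), (np.float64(0.433), np.float64(0.267), np.float64(0.138))]
[(np.float64(0.44), np.float64(0.267), np.float64(0.161)), (np.float64(0.439), np.float64(0.267), np.float64(0.147)), (np.float64(0.439), np.float64(0.266), np.float64(0.139))]
62 205 [0.416 0.25  0.095]
118 210 [0.466 0.254 0.088]
68 170 [0.414 0.305 0.097]
122 174 [0.468 0.269 0.118]
92 188 [0.44  0.284 0.093]
```

```bash
python3 -m creep '[[[-1,0.3,0,1,0,0,0],[-1,0,0,1,0,0,0],[-1,0,0,0.5,0,0,0],[-1,0,0,0.5,0,0,0],[-1,0,0,0.3,0,0,0],[-1,0,0,0.3,0,0,0],[-1,0,0,0,0,0,0]]]'
```

```text
clock: 4.58
position: [0.4369, 0.2801, 0.2606]
tool_rot: [3.142, 0.0, 0.018]
force: [0.1, 1.7, 3.2]
grip_width: 0.0004
finger_force: 0.5
```

```bash
python3 -m creep '[[[-1,0,0,0.4,0,0,0],[-1,0,0,0.4,0,0,0],[-1,0,0,0.4,0,0,0],[-1,0,0,0.4,0,0,0],[-1,0,0,0.4,0,0,0],[-1,0,0,0.4,0,0,0],[-1,0,0,0.2,0,0,0],[-1,0,0,0,0,0,0],[-1,0,0,0,0,0,0]]]'
```

```text
clock: 5.7
position: [0.4373, 0.2801, 0.2348]
tool_rot: [-3.141, -0.001, 0.018]
force: [0.7, 0.3, 4.4]
grip_width: -0.0003
finger_force: 2.2
```

```bash
python3 -m creep '[[[-1,0,0,0.15,0,0,0],[-1,0,0,0.15,0,0,0],[-1,0,0,0,0,0,0],[-1,0,0,0,0,0,0]]]'; python3 -m creep '[[[-1,0,0,0.1,0,0,0],[-1,0,0,0,0,0,0],[-1,0,0,0,0,0,0]]]'; python3 - <<'E'
from h import *
a=grab('side','side2')['image'][120:270,240:400]
cv2.imwrite('pics/c2.png',cv2.resize(a,None,fx=3.5,fy=3.5,interpolation=cv2.INTER_CUBIC))
E
```

```text
clock: 6.2
position: [0.4375, 0.2802, 0.2335]
tool_rot: [-3.141, -0.002, 0.017]
force: [-7.8, -5.4, 44.7]
grip_width: -0.0
finger_force: 22.2
clock: 6.58
position: [0.4375, 0.2803, 0.233]
tool_rot: [-3.141, -0.003, 0.017]
force: [-10.2, -7.9, 58.3]
grip_width: -0.0001
finger_force: 29.5
```

View pics/c2.png

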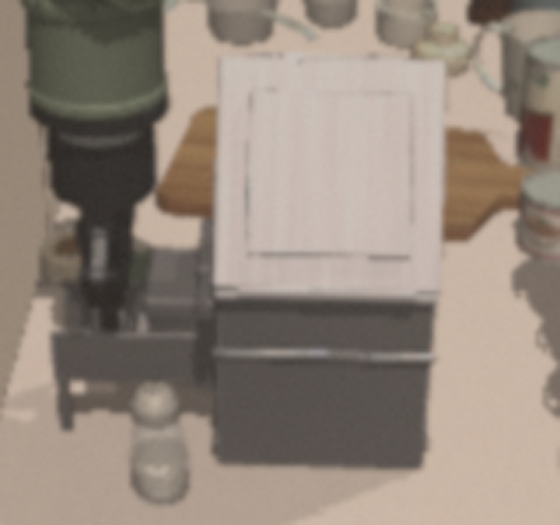

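The lever is at its stop and the lid is wide open. I'll ease off the excess force without leaving the stop, wait, then check for the lemon from above.

```bash
python3 -m creep '[[[-1,0,0,-0.1,0,0,0],[-1,0,0,-0.1,0,0,0],[-1,0,0,0,0,0,0],[-1,0,0,0,0,0,0],[-1,0,0,0,0,0,0],[-1,0,0,0,0,0,0],[-1,0,0,0,0,0,0],[-1,0,0,0,0,0,0],[-1,0,0,0,0,0,0],[-1,0,0,0,0,0,0]]]'; python3 - <<'E'
from h import *
a=grab('top','top3')['image'][160:320,160:340]
cv2.imwrite('pics/c3.png',cv2.resize(a,None,fx=3.5,fy=3.5,interpolation=cv2.INTER_CUBIC))
E
```

```text
clock: 7.88
position: [0.4374, 0.2802, 0.2339]
tool_rot: [-3.141, -0.002, 0.018]
force: [-4.1, -3.5, 29.8]
grip_width: 0.0001
finger_force: 15.0
```

View pics/c3.png

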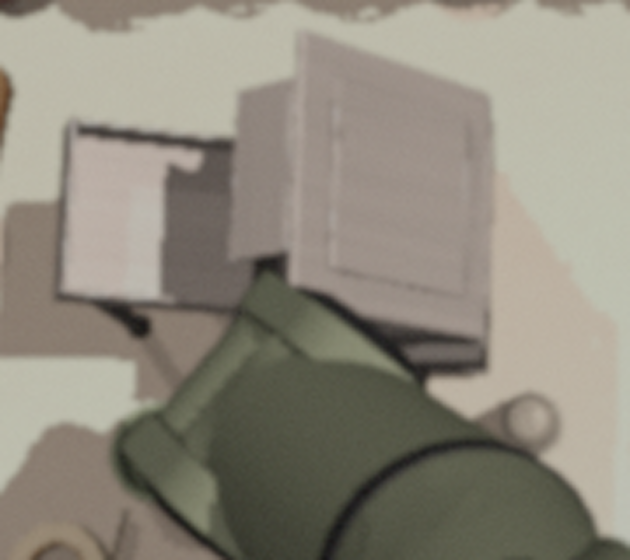

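The chute at (130,210) in the crop is empty, so the lemon has rolled in. Now I'll let the lever up slowly.

```bash
python3 -m creep '[[[-1,0,0,-0.1,0,0,0],[-1,0,0,-0.1,0,0,0],[-1,0,0,-0.1,0,0,0],[-1,0,0,-0.1,0,0,0],[-1,0,0,-0.1,0,0,0],[-1,0,0,-0.1,0,0,0],[-1,0,0,-0.1,0,0,0],[-1,0,0,-0.1,0,0,0],[-1,0,0,-0.1,0,0,0],[-1,0,0,-0.1,0,0,0],[-1,0,0,-0.1,0,0,0],[-1,0,0,-0.1,0,0,0]]]';python3 -m creep '[[[-1,0,0,-0.1,0,0,0],[-1,0,0,-0.1,0,0,0],[-1,0,0,-0.1,0,0,0],[-1,0,0,-0.1,0,0,0],[-1,0,0,-0.1,0,0,0],[-1,0,0,-0.1,0,0,0],[-1,0,0,-0.1,0,0,0],[-1,0,0,-0.1,0,0,0],[-1,0,0,-0.1,0,0,0],[-1,0,0,-0.1,0,0,0],[-1,0,0,-0.1,0,0,0],[-1,0,0,-0.1,0,0,0]]]'
```

```text
clock: 9.43
position: [0.437, 0.28, 0.2447]
tool_rot: [3.141, 0.0, 0.018]
force: [-3.0, 1.1, 5.2]
grip_width: 0.0
finger_force: 2.3
clock: 10.92
position: [0.4373, 0.28, 0.2569]
tool_rot: [-3.141, -0.001, 0.018]
force: [1.3, -1.2, 4.0]
grip_width: -0.0001
finger_force: 2.2
```

```bash
python3 -m creep '[[[-1,0,0,-0.1,0,0,0],[-1,0,0,-0.1,0,0,0],[-1,0,0,-0.1,0,0,0],[-1,0,0,-0.1,0,0,0],[-1,0,0,-0.1,0,0,0],[-1,0,0,-0.1,0,0,0],[-1,0,0,-0.07,0,0,0],[-1,0,0,-0.07,0,0,0],[-1,0,0,-0.07,0,0,0],[-1,0,0,-0.07,0,0,0],[-1,0,0,-0.07,0,0,0],[-1,0,0,-0.07,0,0,0]]]';python3 -m creep '[[[-1,0,0,-0.07,0,0,0],[-1,0,0,-0.07,0,0,0],[-1,0,0,-0.07,0,0,0],[-1,0,0,-0.07,0,0,0],[-1,0,0,-0.07,0,0,0],[-1,0,0,-0.07,0,0,0],[-1,0,0,0,0,0,0]]]'
```

```text
clock: 12.42
position: [0.437, 0.28, 0.2669]
tool_rot: [-3.142, -0.0, 0.018]
force: [3.5, 0.3, 3.7]
grip_width: -0.0002
finger_force: 2.2
clock: 13.3
position: [0.437, 0.28, 0.2712]
tool_rot: [-3.142, -0.0, 0.018]
force: [-0.6, -0.5, 0.0]
grip_width: -0.0
finger_force: 0.0
```

Contact is lost at the rest height, so the lever is fully up. I'll withdraw upwards, then to the right.

```bash
python3 -m creep '[[[-1,0,0,-1,0,0,0],[-1,0,0,-3,0,0,0],[-1,0,0,-4,0,0,0],[-1,0,0,-4,0,0,0],[-1,0,0,-3,0,0,0],[-1,0,4,0,0,0,0],[-1,0,5,0,0,0,0],[-1,0,5,0,0,0,0],[-1,0,5,0,0,0,0],[-1,0,5,0,0,0,0],[-1,0,4,0,0,0,0],[-1,0,0,0,0,0,0]]]'; python3 -m creep '[[[-1,0,4,0,0,0,0],[-1,0,4,0,0,0,0],[-1,0,0,0,0,0,0],[-1,0,0,0,0,0,0]]]'; python3 - <<'E'
from h import *
a=grab('side','side4')['image'][130:280,220:400]; b=grab('top','top4')['image'][160:340,140:340]
cv2.imwrite('pics/c4.png',np.hstack([cv2.resize(a,(400,333)),cv2.resize(b,(370,333))]))
d=dict(np.load('pics/top4.npz'));print(pt(d,262,222),pt(d,263,297),pt(d,240,222))
E
```

```text
clock: 14.8
position: [0.4417, -0.0024, 0.4217]
tool_rot: [3.141, -0.001, 0.014]
force: [0.5, 1.0, 0.4]
grip_width: -0.0002
finger_force: 0.0
clock: 15.3
position: [0.4435, -0.079, 0.4214]
tool_rot: [-3.141, -0.0, 0.019]
force: [-0.8, -0.2, -0.2]
grip_width: 0.0002
finger_force: 0.0
[0.59048152 0.27995011 0.16020443] [0.4373446  0.28014286 0.09335152] [0.58985327 0.32674141 0.15980779]
```

View pics/c4.png

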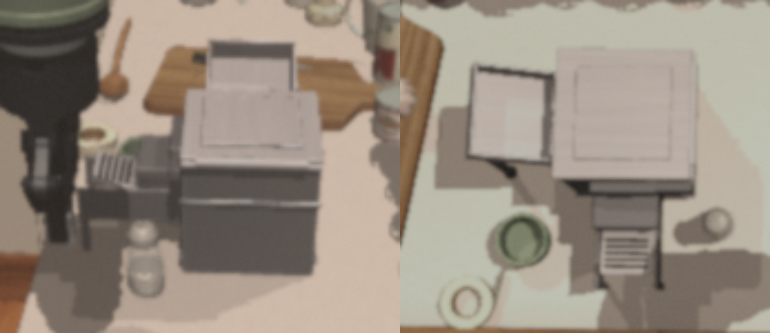

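The lid is shut, the lever is up, the chute is empty, and the ramekin and shaker haven't moved. I'm handing the job in.

```bash
python3 -c "
from workcell import bot
print(bot.job_done())"
```

```text
the job is handed in; nothing more can be done
None
```

The job is handed in at about 15 s of the 38 s: I held the lever at its stop until the chute was empty, eased the lid down shut under the fingertip and moved the hand clear; I did not see the lemon inside the bin itself.

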